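# Set the hold-down screw over a plaster shoe-print cast

## Task

In the small hold-down frame, turn the wing screw clockwise (seen from above) until its foot bottoms firmly on the plaster cast, stopping there so that the cast is not cracked by overtightening, then back the screw off by a quarter of a turn and let go. Do not disturb the other things on the desk.

Things in the scene. Friction and masses are not known exactly. Their poses are not given: they have to be found in the camera images.
- press: the hold-down frame, fixed to the desk: grey base plate 250 x 190 x 12 mm, two round steel columns (22 mm thick, 80 mm to either side, along its y) and an aluminium crossbeam 36 mm wide along its y with its top 160 mm above the desk. Origin: centre of the base plate's underside; z up, x along the plate's length
- screw (a joint): turning angle of the wing screw in rad, grows clockwise seen from above. At 0 the wing lies along the frame's x. The screw is captive: it turns without rising or sinking, and one full turn clockwise drives the foot down by 16 mm. Turning it freely takes about 0.03 N m; it stays where it is left. The angle at which the foot bottoms is different each time
- wing (a point): centre of the wing, the flat dark steel handle on top of the screw: 50 mm long (its x), 12 mm thick (its y), 28 mm tall, its underside 24 mm above the crossbeam; below it only a thin shaft 10 mm across. The point lies on the screw axis; the axes turn with the wing, z up. Grip it across its thickness from above
- foot (a point): centre of the flat underside of the foot, a round dark steel block 60 mm across and 40 mm tall under the crossbeam, on the screw axis. It goes down as the screw is turned clockwise and stops hard when it meets the cast, 1 to 11 mm below where it starts. It counts as bottomed from 25 N on the cast, which take about 0.06 N m at the screw on top of its free turning torque; the cast cracks at 110 N, which take about 0.26 N m on top
- reagent_mid (a point): brown reagent jar, 48 mm across, 85 mm tall; the point is half-way up. To be left alone
- magnifier: hand magnifier lying flat, lens ring 68 mm across, 10 mm thick, handle 95 mm long towards its -x; origin under the lens centre. To be left alone
- tape: roll of yellow tape lying flat, 92 mm across, 30 mm tall; origin under its centre. To be left alone
- slidebox: black box of specimen slides, 85 x 60 x 35 mm; origin under its centre. To be left alone
- cast_mid (a point): a point inside the plaster cast, roughly half-way up at its middle; z up. The cast is white plaster shaped like a shoe sole with a level face, about 200 x 78 mm and some 45 mm thick, bedded firmly on the base plate under the foot, so that it cannot shift. How high its face stands is not known to better than some millimetres and has to be felt

How it is judged:
By the outcome, as a careful person would: the job done as asked, in the order asked, and still so for the second after the job is handed in, with the robot touching nothing.
It also fails if it takes over 72 s, if anything falls off the work surface, if the arm or the gripper's body presses on something with over 40 N, if the wrist force passes 120 N, or if a joint passes its speed limit or range.

## Robot

A 6-joint arm with a two-finger parallel gripper is mounted at the origin on the work surface. World frame = base frame: x ahead of the robot, y to its left, z up, the work surface at z = 0. Lengths are in m, angles in rad, forces in N, time in s.
With the tool pointing down it reaches from about 0.35 to 0.85 m from the base axis. Payload 8.1 kg.
Tool frame: the origin (TCP) lies on the centre line of the jaws, within the pads' length; the fingertips stand robot.finger_overhang ahead of it and the grasp point (between the pads) lies 5 mm behind it (robot.finger_overhang is the distance from the TCP to the fingertips, in m); z points along the fingers, y is the direction in which the jaws open and shut (so a half turn about z gives the same grasp; the last joint's range is limited). The gripper opens to 93 mm and grips with 3 to 60 N. Pads are 15 mm wide; open, the fingers measure 128 mm over their backs; the gripper's body (75 mm by 188 mm) begins 65 mm behind the grasp point.
Start: joints at [1.123, 0.13, 1.488, -0, 1.523, -0.085], TCP at [0.213, 0.561, 0.233] pointing down, gripper open.
Joint ranges: [-2.96, 2.96], [-0.89, 2.26], [0.02, 2.5], [-1.34, 4.48], [0, 2.73], [-2.66, 2.66]. Speed limits (rad/s): [2.39, 2.39, 2.79, 3.14, 3.14, 3.14].

## Interface

Orientations are given as a rotation vector (axis times angle).
In Python, from plant import robot gives the robot as it stands. The module is installed in compiled form; this text tells all that it offers.
- The arm moves only by the tool carry_out, never from a script. Its argument "commands" is a list that holds one entry, the list of rows, each a list of 4 numbers: the shift along the tool's x, y, z in cm, then the turn about the tool's z in degrees. In form: [[[tx, ty, tz, roll], ...]]. A call has 1 to 20 rows; each row shifts and turns the commanded pose from where the row before left it, along the tool's axes as they then stand; what a row does not reach is not made up. A row lasts 1/12 s, in which the tool goes at most 41.7 mm and 7.16 degrees, less where a joint would pass 70% of its speed; a pose out of reach is approached as far as the arm can. A call is refused whole if a number of a shift passes 4.17 or a number of a turn 7.16, either way. A call with a gripper value outside its range is refused whole. "claw" is the finger opening in cm, from 0 to 9.3, set as the call begins (left out, the last holds). The fingers move at their own pace and stop on an object; "grip_force" is the grip in N (left out, the last holds). Time passes only in rows, so rows that do not move let the fingers close. It gives the time, the measured TCP pose, the force and the opening at its end, in the units of the state.
- robot.read_state(): the state, without advancing time (a new reading comes with each control period).
- robot.read_camera(name): name is "scene" or "top" or "wrist"; returns the picture (384x512x3 uint8, red, green, blue); there is no depth.
- robot.camera_params(name): a dict with "mtx" (3x3 intrinsics, pixels), "dist_coeffs" ([k1, k2, p1, p2, k3] as OpenCV has them; the pictures are not rectified), "R" (3x3) and "t" (3): a world point X has camera coordinates R X + t. Camera axes: x right, y down, z forward; pixel columns grow to the right and rows downward; lengths in m; the calibration is good to about 2 mm. A picture is of the moment at which its call begins: read the wrist's pose just before it. camera_params takes no time and is no camera call; for the wrist camera it gives the pose at the moment of the call.
- robot.close_job(): hands the job in, once; it reports no verdict.
The state is a dict: "t": time; "q": joint angles; "dq": joint speeds; "joint_torque": joint torques, N m; "tool_pos": TCP position; "orientation": TCP orientation; "force": force on the tool from outside, world axes, zero at the start; "wrist_torque": the same for the moment, N m; "opening": finger opening in m.
Only numpy, scipy, OpenCV 4.12 (cv2) and the standard library are available. Lean on these libraries where they do the work, as an engineer would, in place of code of your own. Each camera call takes 0.05 s, during which the arm holds its last target.

## Working session

There is one attempt and no reset: what is moved stays moved. The work goes in short steps, Python scripts to look and compute and a tool call to move; the robot and the scene stay as the last step left them, time stands still between calls to the robot, and variables do not carry over. Pictures are saved under pics/ and viewed, and the job is handed in when it is done.

Besides the shell and the picture viewer there is one more tool, called after "Call:" as a command line: name --argument value ..., lists and objects as JSON in quotes. carry_out: Moves the arm, as the interface text tells. Its arguments: {"type":"object","properties":{"commands":{"type":"array","items":{"type":"array","items":{"type":"array","items":{"type":"number"}}}},"claw":{"type":"number"},"grip_force":{"type":"number"}},"required":["commands"]}

```bash
mkdir -p pics; ls
python3 - <<'E'
from plant import robot
import cv2,numpy as np
s=robot.read_state()
for k,v in s.items(): print(k,np.round(v,4))
print(robot.finger_overhang)
for n in("scene","top"):
    im=robot.read_camera(n); cv2.imwrite(f"pics/{n}0.png",im[:,:,::-1])
    p=robot.camera_params(n); print(n,p)
E
```

```text
pics
t 0.0
q [ 1.1226  0.1312  1.4893  0.      1.523  -0.0854]
dq [ 0.0007 -0.0002  0.0017  0.0002 -0.0008  0.0005]
joint_torque [-8.00000e-04 -5.59817e+01 -4.91763e+01  7.69000e-02  3.49000e-02
 -3.00000e-04]
tool_pos [0.2127 0.5605 0.2316]
orientation [-5.6670e-01 -3.0895e+00  2.8000e-03]
force [ 0.1097 -0.2201  0.12  ]
wrist_torque [-0.0614 -0.0081  0.0339]
opening 0.0925
0.014
scene {'mtx': array([[472.55804086,   0.        , 258.73130296],
       [  0.        , 472.55804086, 190.23487499],
       [  0.        ,   0.        ,   1.        ]]), 'dist_coeffs': array([-0.05168825,  0.        ,  0.        ,  0.        ,  0.        ]), 'R': array([[ 0.76955728,  0.63857669, -0.00118655],
       [ 0.43805965, -0.52926167, -0.72662633],
       [-0.46463463,  0.5586608 , -0.68703185]]), 't': array([-0.40892407, -0.15065349,  1.82935684])}
top {'mtx': array([[381.77356641,   0.        , 252.74978732],
       [  0.        , 381.77356641, 195.51015845],
       [  0.        ,   0.        ,   1.        ]]), 'dist_coeffs': array([0.00239076, 0.        , 0.        , 0.        , 0.        ]), 'R': array([[-0.02445148, -0.99967961,  0.00654226],
       [-0.99835107,  0.02407797, -0.05210946],
       [ 0.05193524, -0.00780562, -0.99861995]]), 't': array([0.02356637, 0.54230847, 1.138189  ])}
```

View pics/scene0.png

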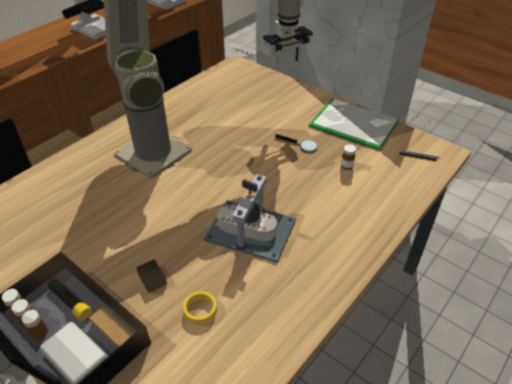

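View pics/top0.png

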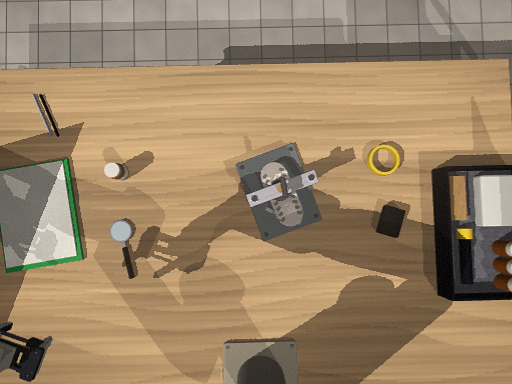

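The scene view shows the press at mid-picture, around (250,225). In the top view its crossbeam runs from (247,200) to (317,177), and the wing is near (283,187). I'll zoom in.

Run:
```python
import cv2
a=cv2.imread("pics/top0.png")[135:245,230:340]; b=cv2.imread("pics/scene0.png")[165:265,195:305]
f=lambda x:cv2.resize(x,(600,int(600*x.shape[0]/x.shape[1])),interpolation=cv2.INTER_CUBIC)
cv2.imwrite("pics/topz.png",f(a));cv2.imwrite("pics/scz.png",f(b))
```

```text
(no output)
```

View pics/topz.png

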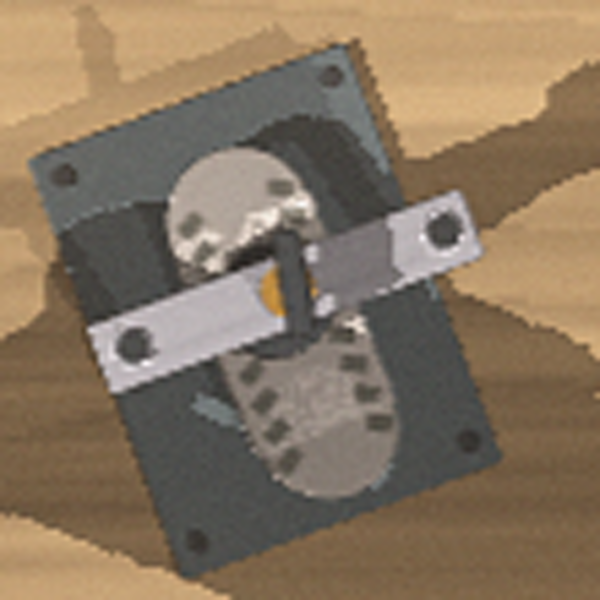

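View pics/scz.png

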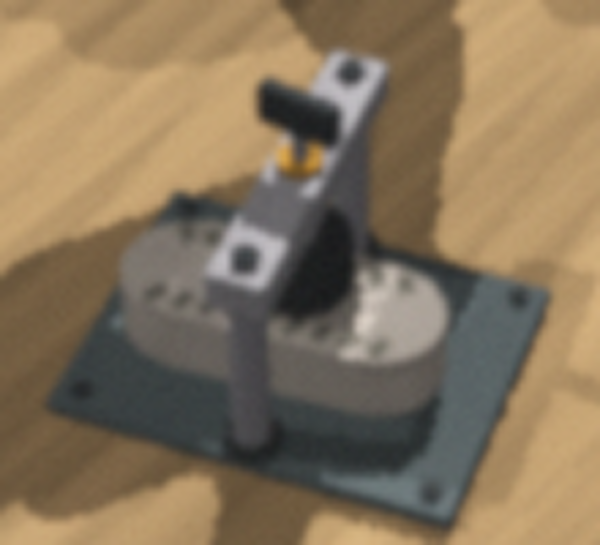

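Zoomed top view: base corners at about (32,160), (350,42), (498,460) and (187,577), bolt heads at (135,345) and (445,230), and the wing from about (287,232) to (300,345). The wing is almost parallel to the image's vertical.

```bash
cat > h.py <<'E'
import numpy as np,cv2
from plant import robot
from scipy.spatial.transform import Rotation as R
def ray(p,uv,z):
    u=cv2.undistortPoints(np.array(uv,float).reshape(-1,1,2),p["mtx"],p["dist_coeffs"]).reshape(-1,2)
    d=np.c_[u,np.ones(len(u))]@p["R"]; c=-p["R"].T@p["t"]
    return c+d*((z-c[2])/d[:,2])[:,None]
def proj(p,X):
    return cv2.projectPoints(np.array(X,float).reshape(-1,1,3),cv2.Rodrigues(p["R"])[0],p["t"],p["mtx"],p["dist_coeffs"])[0].reshape(-1,2)
def st():
    s=robot.read_state()
    T=R.from_rotvec(s["orientation"]).as_matrix()
    print("t",s["t"],"pos",np.round(s["tool_pos"],4),"x",np.round(T[:,0],4),"y",np.round(T[:,1],4),"z",np.round(T[:,2],4),"q",np.round(s["q"],3),"F",np.round(s["force"],2),"M",np.round(s["wrist_torque"],3),"op",round(s["opening"],4))
    return s,T
E
python3 - <<'E'
from h import *
p=robot.camera_params("top")
f=lambda l:(np.array(l)+.5)/(600/110)-.5+[230,135]
c=ray(p,f([(32,160),(350,42),(498,460),(187,577)]),.012);print(c,c.mean(0))
b=ray(p,f([(135,345),(445,230)]),.163);print(b,b.mean(0))
d=b[0]-b[1];print("beam y ang",np.degrees(np.arctan2(d[1],d[0])))
w=ray(p,f([(287,232),(298,330)]),.212);print(w,w.mean(0))
d=w[0]-w[1];print("wing ang",np.degrees(np.arctan2(d[1],d[0])))
st()
p=robot.camera_params("wrist");print(-p["R"].T@p["t"],p["R"])
im=robot.read_camera("wrist"); cv2.imwrite("pics/w0.png",im[:,:,::-1])
E
```

```text
[[ 0.64007861  0.06050511  0.012     ]
 [ 0.70217812 -0.11854213  0.012     ]
 [ 0.46714916 -0.19343578  0.012     ]
 [ 0.40703294 -0.01975196  0.012     ]] [ 0.55410971 -0.06780619  0.012     ]
[[ 0.52874344  0.00752517  0.163     ]
 [ 0.58075664 -0.14366532  0.163     ]] [ 0.55475004 -0.06807007  0.163     ]
beam y ang 108.98446173352636
[[ 0.57677736 -0.06300731  0.212     ]
 [ 0.53157658 -0.0667672   0.212     ]] [ 0.55417697 -0.06488726  0.212     ]
wing ang 4.755021294610849
t 0.1 pos [0.2127 0.5605 0.2317] x [-9.349e-01  3.549e-01  1.000e-04] y [ 0.3549  0.9349 -0.0017] z [-7.0e-04 -1.5e-03 -1.0e+00] q [ 1.123  0.131  1.489 -0.     1.523 -0.085] F [-0.13 -0.3  -0.22] M [ 0.022 -0.012 -0.036] op 0.0927
[0.14814848 0.58525839 0.38248905] [[ 0.35504212  0.93484904 -0.00153666]
 [ 0.90561756 -0.34353166  0.24868221]
 [ 0.23195244 -0.08968429 -0.96858391]]
```

View pics/w0.png

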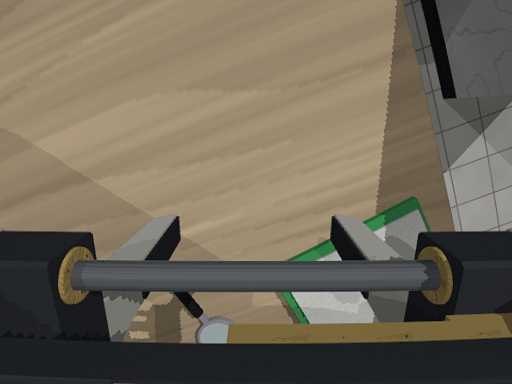

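The wing lies about 5° off world x, the axis is at about (0.5545, -0.068), and positive tool roll turns it clockwise. I'll plan the approach and a close look with the wrist camera.

Run:
```python
from h import *
s,T=st()
p=robot.camera_params("wrist")
# where do points below tcp project
for dx in (0,.02,.04,.06,.08,.1,.12):
  X=s["tool_pos"]+T@np.array([dx,0,.04+.0]);Y=s["tool_pos"]+T@np.array([dx,0,.07])
  print(dx,proj(p,[X,Y]).round())
for tgt in ([.5545,-.068,.27],[.50,-.068,.27]):
  print(tgt,(T.T@(np.array(tgt)-s["tool_pos"])*100).round(2))
```

```text
t 0.15 pos [0.2127 0.5606 0.2318] x [-9.349e-01  3.549e-01  1.000e-04] y [ 0.3549  0.9349 -0.0015] z [-6.0e-04 -1.3e-03 -1.0e+00] q [ 1.123  0.131  1.489 -0.     1.523 -0.085] F [ 0.04 -0.19 -0.51] M [-0.003  0.009  0.037] op 0.0931
0 [[255. 215.]
 [255. 202.]]
0.02 [[255. 187.]
 [255. 177.]]
0.04 [[255. 158.]
 [255. 152.]]
0.06 [[255. 127.]
 [255. 125.]]
0.08 [[255.  95.]
 [255.  97.]]
0.1 [[255.  61.]
 [255.  68.]]
0.12 [[255.  26.]
 [255.  38.]]
[0.5545, -0.068, 0.27] [-54.26 -46.64  -3.76]
[0.5, -0.068, 0.27] [-49.16 -48.57  -3.75]
```

Call:
carry_out --commands '[[[-3.0, -2.59, -0.21, 0], [-3.0, -2.59, -0.21, 0], [-3.0, -2.59, -0.21, 0], [-3.0, -2.59, -0.21, 0], [-3.0, -2.59, -0.21, 0], [-3.0, -2.59, -0.21, 0], [-3.0, -2.59, -0.21, 0], [-3.0, -2.59, -0.21, 0], [-3.0, -2.59, -0.21, 0], [-3.0, -2.59, -0.21, 0], [-3.0, -2.59, -0.21, 0], [-3.0, -2.59, -0.21, 0], [-3.0, -2.59, -0.21, 0], [-3.0, -2.59, -0.21, 0], [-3.0, -2.59, -0.21, 0], [-3.0, -2.59, -0.21, 0], [-3.0, -2.59, -0.21, 0], [-3.0, -2.59, -0.21, 0]]]'

```text
t: 1.65
tool_pos: [0.5527, -0.0686, 0.2703]
orientation: [-0.567, -3.09, -0.0]
force: [0.1, 0.7, 0.1]
opening: 0.0931
```

Call:
carry_out --commands '[[[0, 0, 0, -6.5], [0, 0, 0, -6.5], [0, 0, 0, -6.5], [0, 0, 0, -6.5], [0, 0, 0, 0], [0, 0, 0, 0]]]'

```text
t: 2.15
tool_pos: [0.5522, -0.0665, 0.2701]
orientation: [0.137, -3.138, -0.0]
force: [0.2, -0.8, 0.4]
opening: 0.093
```

Run:
```python
from h import *
s,T=st();p=robot.camera_params("wrist")
im=robot.read_camera("wrist"); cv2.imwrite("pics/w1.png",im[:,:,::-1])
np.savez("w1.npz",**p)
c=im[100:310,130:380];cv2.imwrite("pics/w1z.png",cv2.resize(c[:,:,::-1],(700,588),interpolation=cv2.INTER_CUBIC))
```

```text
t 2.15 pos [ 0.5522 -0.0665  0.2701] x [-9.962e-01 -8.730e-02  6.000e-04] y [-8.730e-02  9.962e-01  2.000e-04] z [-6.e-04  1.e-04 -1.e+00] q [-2.120e-01 -1.000e-03  1.557e+00  0.000e+00  1.586e+00 -1.870e+00] F [ 0.21 -0.75  0.4 ] M [ 0.032 -0.008  0.004] op 0.093
```

View pics/w1z.png

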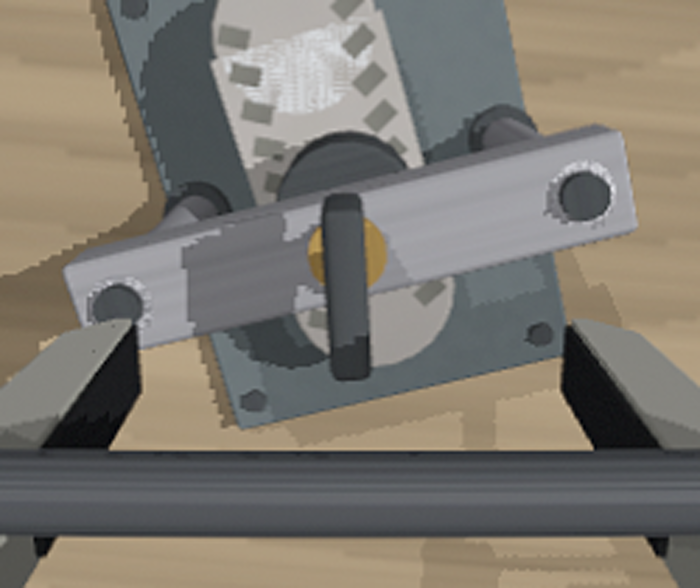

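The wrist view shows the wing running from about (343,200) to (351,378) in the zoomed picture. It is centred between the jaws and a few degrees off the tool's x. I'll measure its edges.

Run:
```python
import cv2
im=cv2.imread("pics/w1.png")[160:245,220:290]
cv2.imwrite("pics/w1zz.png",cv2.resize(im,None,fx=7,fy=7,interpolation=cv2.INTER_NEAREST))
```

```text
(no output)
```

View pics/w1zz.png

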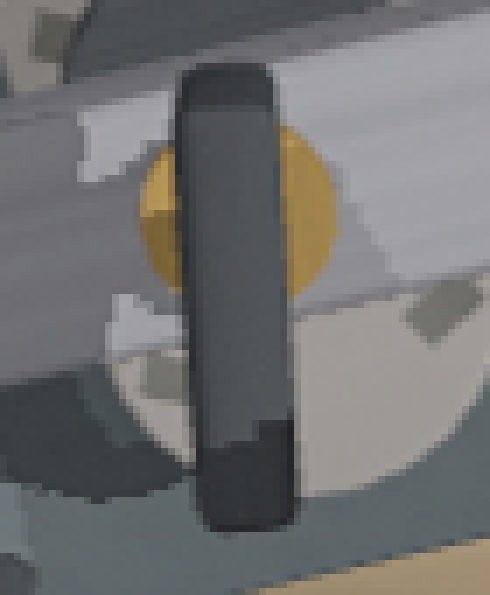

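Run:
```python
from h import *
p=np.load("w1.npz")
w=ray(p,np.array([(232,108),(250,525)])/7-.5+[220,160],.212);print(w,w.mean(0),np.linalg.norm(w[0]-w[1]))
d=w[1]-w[0];print("wing",np.degrees(np.arctan2(d[1],d[0])))
b=ray(p,np.array([(118,305),(585,195)])/2.8-.5+[130,100],.165);print(b,b.mean(0),np.linalg.norm(b[0]-b[1]))
d=b[0]-b[1];print(np.degrees(np.arctan2(d[1],d[0])))
s,T=st()
print("to axis tool cm",(T.T@(np.r_[.5*(w.mean(0)+b.mean(0))[:2],.199]-s["tool_pos"])*100).round(2))
```

```text
[[ 0.52801053 -0.07017179  0.212     ]
 [ 0.57500507 -0.06415168  0.212     ]] [ 0.5515078  -0.06716173  0.212     ] 0.04737856374976426
wing 7.299961515588735
[[ 0.57640043 -0.14222724  0.165     ]
 [ 0.52598074  0.00690269  0.165     ]] [ 0.55119058 -0.06766228  0.165     ] 0.15742261537896454
-71.31999780874746
t 2.2 pos [ 0.5522 -0.0665  0.2702] x [-9.962e-01 -8.690e-02  4.000e-04] y [-8.690e-02  9.962e-01  1.000e-04] z [-5.e-04  1.e-04 -1.e+00] q [-2.120e-01 -1.000e-03  1.557e+00 -0.000e+00  1.586e+00 -1.870e+00] F [ 0.72  0.1  -0.47] M [ 0.019 -0.037  0.022] op 0.093
to axis tool cm [ 0.09 -0.09  7.12]
```

Call:
carry_out --commands '[[[0.05, -0.09, 0, -2.2], [0, 0, 2.0, 0], [0, 0, 2.0, 0], [0, 0, 1.6, 0], [0, 0, 1.0, 0], [0, 0, 0.5, 0], [0, 0, 0, 0]]]'

```text
t: 2.78
tool_pos: [0.5512, -0.0673, 0.1983]
orientation: [0.201, -3.133, -0.001]
force: [-0.5, -1.0, 0.8]
opening: 0.0931
```

Call:
carry_out --commands '[[[0, 0, 0, 0], [0, 0, 0, 0], [0, 0, 0, 0], [0, 0, 0, 0], [0, 0, 0, 0], [0, 0, 0, 0], [0, 0, 0, 0], [0, 0, 0, 0]]]' --claw 0 --grip_force 8

```text
t: 3.45
tool_pos: [0.5519, -0.0675, 0.1995]
orientation: [-0.203, 3.135, -0.0]
force: [0.1, -0.4, 0.4]
opening: 0.0442
```

Run:
```python
from h import *
s,T=st();p=robot.camera_params("wrist")
print(s["joint_torque"])
im=robot.read_camera("wrist"); cv2.imwrite("pics/w2.png",im[:,:,::-1])
c=im[100:310,130:380];cv2.imwrite("pics/w2z.png",cv2.resize(c[:,:,::-1],(700,588),interpolation=cv2.INTER_CUBIC))
st()
```

```text
t 3.45 pos [ 0.5519 -0.0675  0.1995] x [-9.916e-01 -1.290e-01 -1.000e-04] y [-0.129   0.9916 -0.    ] z [ 1.e-04 -0.e+00 -1.e+00] q [-0.214  0.029  1.655 -0.     1.457 -1.914] F [ 0.11 -0.42  0.39] M [0.009 0.044 0.006] op 0.0442
[ 3.78096875e-04 -5.01327860e+01 -4.85956407e+01 -4.05562960e-02
  6.91168522e-02  1.21098528e-03]
t 3.5 pos [ 0.5519 -0.0675  0.1994] x [-0.9917 -0.1289  0.    ] y [-0.1289  0.9917 -0.    ] z [-0. -0. -1.] q [-0.214  0.029  1.655 -0.     1.457 -1.914] F [-0.97  0.3   0.37] M [ 0.018  0.029 -0.02 ] op 0.0403
```

View pics/w2z.png

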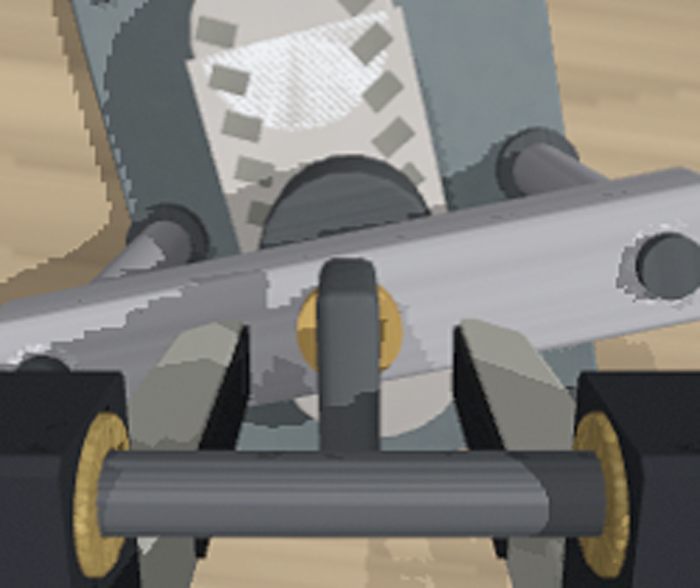

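The wing at u≈349 sits midway between the pads (247 and 455) and is well aligned. I'll keep closing.

Call:
carry_out --commands '[[[0, 0, 0, 0], [0, 0, 0, 0], [0, 0, 0, 0], [0, 0, 0, 0], [0, 0, 0, 0], [0, 0, 0, 0], [0, 0, 0, 0]]]'

```text
t: 4.08
tool_pos: [0.5518, -0.0678, 0.1994]
orientation: [0.203, -3.135, 0.001]
force: [-0.7, -1.8, 0.7]
opening: 0.012
```

Run:
```python
from h import *
s,T=st()
print(s["joint_torque"][5])
im=robot.read_camera("wrist"); cv2.imwrite("pics/w3.png",im[:,:,::-1])
c=im[100:310,130:380];cv2.imwrite("pics/w3z.png",cv2.resize(c[:,:,::-1],(700,588),interpolation=cv2.INTER_CUBIC))
```

```text
t 4.0833 pos [ 0.5518 -0.0678  0.1994] x [-9.917e-01 -1.288e-01  2.000e-04] y [-1.288e-01  9.917e-01 -5.000e-04] z [-1.e-04 -5.e-04 -1.e+00] q [-0.214  0.029  1.655 -0.     1.457 -1.914] F [-0.66 -1.82  0.69] M [-0.35   0.066 -0.012] op 0.012
-0.022941461065784097
```

View pics/w3z.png

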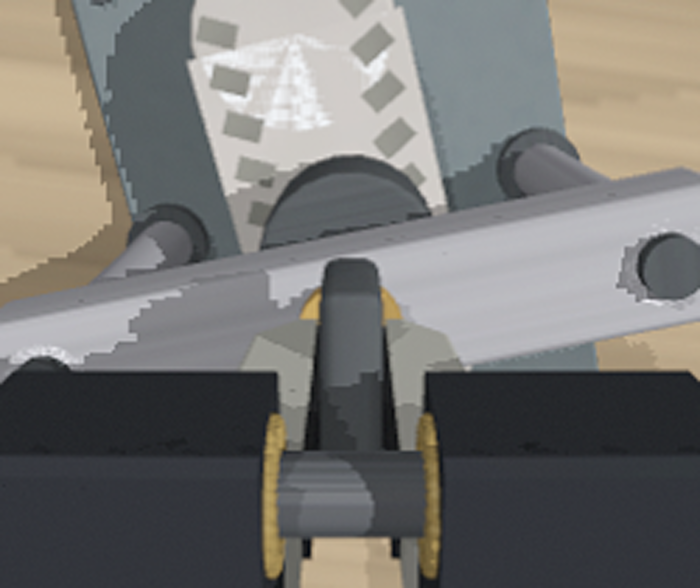

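The wing is gripped at 12.0 mm opening with only a small side force. The first 20° is guaranteed free, so I'll use it to learn the free-turning torque.

Call:
carry_out --commands '[[[0, 0, 0, 2], [0, 0, 0, 2], [0, 0, 0, 2], [0, 0, 0, 2], [0, 0, 0, 2], [0, 0, 0, 2], [0, 0, 0, 2], [0, 0, 0, 2], [0, 0, 0, 2]]]'

```text
t: 4.88
tool_pos: [0.5519, -0.0673, 0.1994]
orientation: [-0.292, -3.128, -0.0]
force: [-0.0, -0.4, 0.5]
opening: 0.0117
```

```bash
cat > m.py <<'E'
from h import *
s=robot.read_state()
T=R.from_rotvec(s["orientation"]).as_matrix()
print("t %.2f yaw_y %.2f q6 %.2f tau6 %.4f Mz %.3f op %.2f"%(s["t"],np.degrees(np.arctan2(T[1,1],T[0,1])),np.degrees(s["q"][5]),s["joint_torque"][5],s["wrist_torque"][2],s["opening"]*1e3),"F",np.round(s["force"],1),"M",np.round(s["wrist_torque"],2),"pos",np.round(s["tool_pos"],4))
E
python3 m.py
```

```text
t 4.88 yaw_y 79.32 q6 -91.57 tau6 -0.8690 Mz -0.014 op 11.66 F [-0.  -0.4  0.5] M [-0.08 -0.   -0.01] pos [ 0.5519 -0.0673  0.1994]
```

Call:
carry_out --commands '[[[0, 0, 0, 0]]]'

```text
t: 4.97
tool_pos: [0.5519, -0.0673, 0.1994]
orientation: [-0.292, -3.128, -0.0]
force: [-1.2, -1.1, 0.1]
opening: 0.0119
```

```bash
python3 m.py
```

```text
t 4.97 yaw_y 79.32 q6 -91.57 tau6 0.7519 Mz -0.087 op 11.87 F [-1.2 -1.1  0.1] M [-0.14  0.09 -0.09] pos [ 0.5519 -0.0673  0.1994]
```

Call:
carry_out --commands '[[[0, 0, 0, 0]]]'

```text
t: 5.05
tool_pos: [0.5519, -0.0673, 0.1994]
orientation: [-0.288, -3.128, -0.0]
force: [0.2, -0.4, -0.7]
opening: 0.0118
```

```bash
python3 m.py
```

```text
t 5.05 yaw_y 79.48 q6 -91.73 tau6 0.2212 Mz -0.044 op 11.76 F [ 0.2 -0.4 -0.7] M [-0.03  0.12 -0.04] pos [ 0.5519 -0.0673  0.1994]
```

```bash
cat > a.py <<'E'
from h import *
import sys
n=int(sys.argv[1]);A=[]
for i in range(n):
    im=robot.read_camera("wrist"); s=robot.read_state()
    A.append([s["wrist_torque"][2],s["joint_torque"][5],s["opening"]*1e3,*s["force"]])
A=np.array(A);T=R.from_rotvec(s["orientation"]).as_matrix()
print("t %.2f yaw_y %.2f"%(s["t"],np.degrees(np.arctan2(T[1,1],T[0,1]))),"Mz",A[:,0].round(3),"mean %.3f"%A[:,0].mean(),"tau6",A[:,1].round(3),"op %.2f"%A[:,2].mean(),"F",A[:,3:].mean(0).round(2),"pos",s["tool_pos"].round(4))
if len(sys.argv)>2: cv2.imwrite(f"pics/{sys.argv[2]}.png",cv2.resize(im[100:310,130:380,::-1],(700,588),interpolation=cv2.INTER_CUBIC))
E
python3 a.py 6 w4
```

```text
t 5.35 yaw_y 79.44 Mz [ 0.002 -0.077 -0.051 -0.028 -0.039 -0.057] mean -0.042 tau6 [ 0.032 -0.037 -0.054 -0.053 -0.047 -0.04 ] op 11.93 F [-0.83  0.17  0.21] pos [ 0.5519 -0.0673  0.1994]
```

View pics/w4.png

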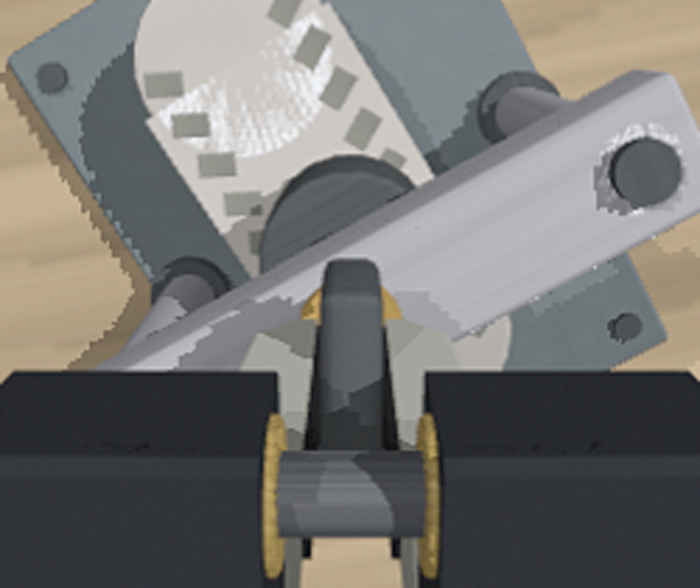

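The wing follows the jaws. I'll lower the grip to 6 N, so the pads themselves limit the torque to about 0.1 N m, and search in short, slow calls.

Call:
carry_out --commands '[[[0, 0, 0, 1], [0, 0, 0, 1], [0, 0, 0, 1], [0, 0, 0, 1], [0, 0, 0, 1]]]' --grip_force 6

```text
t: 5.77
tool_pos: [0.5519, -0.0672, 0.1994]
orientation: [-0.429, -3.112, -0.001]
force: [-0.4, 1.5, -0.5]
opening: 0.0115
```

```bash
python3 m.py; python3 a.py 4
```

```text
t 5.77 yaw_y 74.32 q6 -86.56 tau6 -0.4249 Mz 0.045 op 11.53 F [-0.4  1.5 -0.5] M [0.37 0.03 0.04] pos [ 0.5519 -0.0672  0.1994]
t 5.97 yaw_y 74.43 Mz [-0.004 -0.067 -0.074 -0.024] mean -0.042 tau6 [-0.362  0.346  0.151  0.029] op 11.88 F [-0.57  2.35  0.68] pos [ 0.5519 -0.0672  0.1994]
```

Call:
carry_out --commands '[[[0, 0, 0, 1], [0, 0, 0, 1], [0, 0, 0, 1], [0, 0, 0, 1], [0, 0, 0, 1]]]'

```text
t: 6.38
tool_pos: [0.5519, -0.0672, 0.1994]
orientation: [-0.564, -3.091, -0.001]
force: [-0.5, 5.4, 0.5]
opening: 0.012
```

```bash
python3 m.py
```

```text
t 6.38 yaw_y 69.32 q6 -81.56 tau6 -0.4202 Mz 0.055 op 11.97 F [-0.5  5.4  0.5] M [0.89 0.04 0.06] pos [ 0.5519 -0.0672  0.1994]
```

A side force is building (Fy 5.4 N), so the axis lies about 2.5 mm further in +x, as the top camera suggested. I'll correct the centring.

Call:
carry_out --commands '[[[-0.11, 0.04, 0, 0], [-0.12, 0.04, 0, 0], [0, 0, 0, 0], [0, 0, 0, 0]]]'

```text
t: 6.72
tool_pos: [0.5533, -0.0676, 0.1991]
orientation: [-0.562, -3.088, 0.001]
force: [-4.8, 4.1, 3.3]
opening: 0.0118
```

```bash
python3 m.py; python3 a.py 3 w5
```

```text
t 6.72 yaw_y 69.37 q6 -81.58 tau6 -0.0398 Mz -0.075 op 11.85 F [-4.8  4.1  3.3] M [ 0.63  1.   -0.08] pos [ 0.5533 -0.0676  0.1991]
t 6.87 yaw_y 69.36 Mz [-0.047 -0.021 -0.02 ] mean -0.029 tau6 [-0.042 -0.042 -0.042] op 12.13 F [-5.52  3.92  2.54] pos [ 0.5533 -0.0676  0.1992]
```

View pics/w5.png

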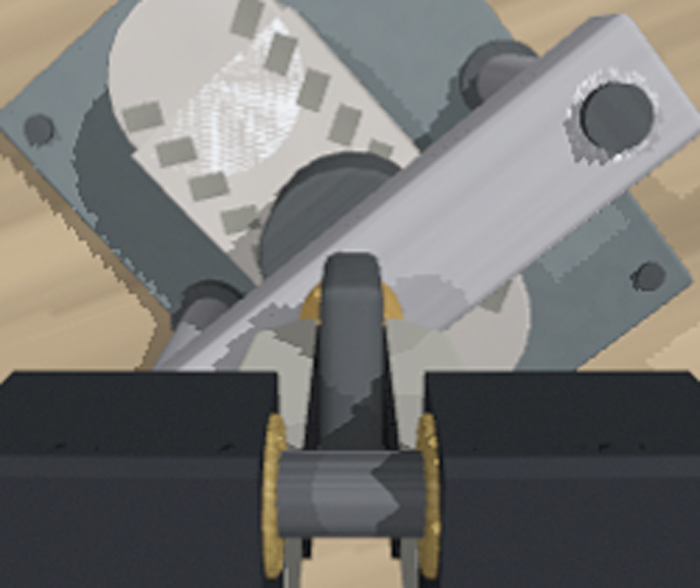

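Call:
carry_out --commands '[[[0, 0, 0, 0], [0, 0, 0, 0], [0, 0, 0, 0]]]' --claw 2

```text
t: 7.12
tool_pos: [0.5546, -0.0681, 0.1996]
orientation: [0.562, 3.09, -0.001]
force: [0.3, 0.2, -0.4]
opening: 0.0197
```

```bash
python3 m.py
```

```text
t 7.12 yaw_y 69.38 q6 -81.60 tau6 0.0085 Mz 0.006 op 19.69 F [ 0.3  0.2 -0.4] M [ 0.02 -0.01  0.01] pos [ 0.5546 -0.0681  0.1996]
```

Call:
carry_out --commands '[[[0, 0, 0, 0], [0, 0, 0, 0], [0, 0, 0, 0]]]' --claw 0

```text
t: 7.37
tool_pos: [0.5544, -0.068, 0.1996]
orientation: [0.562, 3.091, -0.001]
force: [0.0, -1.5, -0.3]
opening: 0.0118
```

```bash
python3 m.py
```

```text
t 7.37 yaw_y 69.39 q6 -81.61 tau6 -0.0439 Mz -0.059 op 11.85 F [ 0.  -1.5 -0.3] M [-0.29  0.06 -0.06] pos [ 0.5544 -0.068   0.1996]
```

Call:
carry_out --commands '[[[0, 0, 0, 1], [0, 0, 0, 1], [0, 0, 0, 1], [0, 0, 0, 1], [0, 0, 0, 1]]]'

```text
t: 7.78
tool_pos: [0.5544, -0.068, 0.1995]
orientation: [0.699, 3.063, -0.001]
force: [-0.2, -4.1, 0.6]
opening: 0.012
```

```bash
python3 m.py
```

```text
t 7.78 yaw_y 64.29 q6 -76.51 tau6 -0.4216 Mz -0.005 op 12.01 F [-0.2 -4.1  0.6] M [-0.89  0.07 -0.  ] pos [ 0.5544 -0.068   0.1995]
```

Call:
carry_out --commands '[[[0.09, -0.04, 0, 1], [0, 0, 0, 1], [0, 0, 0, 1], [0, 0, 0, 1], [0, 0, 0, 1]]]'

```text
t: 8.2
tool_pos: [0.5541, -0.068, 0.1996]
orientation: [0.831, 3.028, -0.0]
force: [4.0, -4.7, -0.9]
opening: 0.012
```

```bash
python3 m.py
```

```text
t 8.20 yaw_y 59.30 q6 -71.53 tau6 -0.4275 Mz 0.024 op 11.98 F [ 4.  -4.7 -0.9] M [-0.99 -0.69  0.02] pos [ 0.5541 -0.068   0.1996]
```

Call:
carry_out --commands '[[[0, 0, 0, 0], [0, 0, 0, 0], [0, 0, 0, 0]]]'

```text
t: 8.45
tool_pos: [0.5541, -0.068, 0.1996]
orientation: [0.83, 3.028, -0.0]
force: [3.6, -4.5, -1.7]
opening: 0.0117
```

```bash
python3 m.py
```

```text
t 8.45 yaw_y 59.34 q6 -71.58 tau6 -0.0416 Mz -0.063 op 11.66 F [ 3.6 -4.5 -1.7] M [-0.92 -0.65 -0.06] pos [ 0.5541 -0.068   0.1996]
```

Call:
carry_out --commands '[[[0, 0, 0, 1], [0, 0, 0, 1], [0, 0, 0, 1], [0, 0, 0, 1], [0, 0, 0, 1]]]'

```text
t: 8.87
tool_pos: [0.554, -0.068, 0.1996]
orientation: [0.962, 2.989, -0.0]
force: [4.0, -5.4, -1.4]
opening: 0.0119
```

```bash
python3 m.py
```

```text
t 8.87 yaw_y 54.30 q6 -66.54 tau6 -0.4278 Mz 0.027 op 11.89 F [ 4.  -5.4 -1.4] M [-1.01 -0.68  0.03] pos [ 0.554  -0.068   0.1996]
```

Call:
carry_out --commands '[[[0, 0, 0, 1], [0, 0, 0, 1], [0, 0, 0, 1], [0, 0, 0, 1], [0, 0, 0, 1]]]'

```text
t: 9.28
tool_pos: [0.554, -0.0681, 0.1996]
orientation: [1.092, 2.944, -0.001]
force: [3.1, -6.1, -1.8]
opening: 0.0121
```

```bash
python3 m.py
```

```text
t 9.28 yaw_y 49.30 q6 -61.54 tau6 -0.4279 Mz 0.029 op 12.06 F [ 3.1 -6.1 -1.8] M [-1.01 -0.53  0.03] pos [ 0.554  -0.0681  0.1996]
```

Call:
carry_out --commands '[[[0, 0, 0, 1], [0, 0, 0, 1], [0, 0, 0, 1], [0, 0, 0, 1], [0, 0, 0, 1]]]'

```text
t: 9.7
tool_pos: [0.554, -0.0681, 0.1996]
orientation: [1.219, 2.893, -0.0]
force: [4.4, -5.1, -1.3]
opening: 0.012
```

```bash
python3 m.py
```

```text
t 9.70 yaw_y 44.29 q6 -56.54 tau6 -0.4280 Mz -0.085 op 12.02 F [ 4.4 -5.1 -1.3] M [-1.06 -0.5  -0.09] pos [ 0.554  -0.0681  0.1996]
```

Call:
carry_out --commands '[[[0, 0, 0, 1], [0, 0, 0, 1], [0, 0, 0, 1], [0, 0, 0, 1], [0, 0, 0, 1]]]'

```text
t: 10.12
tool_pos: [0.5539, -0.0681, 0.1996]
orientation: [1.345, 2.837, -0.001]
force: [3.2, -6.3, -1.7]
opening: 0.0118
```

```bash
python3 m.py
```

```text
t 10.12 yaw_y 39.29 q6 -51.53 tau6 -0.4283 Mz 0.043 op 11.83 F [ 3.2 -6.3 -1.7] M [-1.12 -0.5   0.04] pos [ 0.5539 -0.0681  0.1996]
```

Call:
carry_out --commands '[[[0, 0, 0, 1], [0, 0, 0, 1], [0, 0, 0, 1], [0, 0, 0, 1], [0, 0, 0, 1]]]'

```text
t: 10.53
tool_pos: [0.5539, -0.0682, 0.1996]
orientation: [1.467, 2.776, -0.001]
force: [2.7, -5.8, -1.4]
opening: 0.0115
```

```bash
python3 m.py
```

```text
t 10.53 yaw_y 34.29 q6 -46.53 tau6 -0.4284 Mz -0.006 op 11.51 F [ 2.7 -5.8 -1.4] M [-1.11 -0.36 -0.01] pos [ 0.5539 -0.0682  0.1996]
```

Call:
carry_out --commands '[[[0, 0, 0, 1], [0, 0, 0, 1], [0, 0, 0, 1], [0, 0, 0, 1], [0, 0, 0, 1]]]'

```text
t: 10.95
tool_pos: [0.5538, -0.0682, 0.1996]
orientation: [1.587, 2.709, -0.001]
force: [1.6, -5.7, -1.0]
opening: 0.0121
```

```bash
python3 m.py
```

```text
t 10.95 yaw_y 29.28 q6 -41.53 tau6 -0.4288 Mz -0.000 op 12.12 F [ 1.6 -5.7 -1. ] M [-1.17 -0.37 -0.  ] pos [ 0.5538 -0.0682  0.1996]
```

Call:
carry_out --commands '[[[0, 0, 0, 1], [0, 0, 0, 1], [0, 0, 0, 1], [0, 0, 0, 1], [0, 0, 0, 1]]]'

```text
t: 11.37
tool_pos: [0.5538, -0.0683, 0.1996]
orientation: [1.704, 2.638, -0.001]
force: [1.9, -7.2, -0.9]
opening: 0.0118
```

```bash
python3 m.py
```

```text
t 11.37 yaw_y 24.29 q6 -36.53 tau6 -0.4289 Mz -0.016 op 11.79 F [ 1.9 -7.2 -0.9] M [-1.11 -0.29 -0.02] pos [ 0.5538 -0.0683  0.1996]
```

Call:
carry_out --commands '[[[0, 0, 0, 1], [0, 0, 0, 1], [0, 0, 0, 1], [0, 0, 0, 1], [0, 0, 0, 1]]]'

```text
t: 11.78
tool_pos: [0.5537, -0.0683, 0.1996]
orientation: [1.817, 2.561, -0.001]
force: [2.0, -6.0, -0.2]
opening: 0.0119
```

```bash
python3 m.py
```

```text
t 11.78 yaw_y 19.29 q6 -31.54 tau6 -0.4290 Mz -0.006 op 11.88 F [ 2.  -6.  -0.2] M [-1.17 -0.2  -0.01] pos [ 0.5537 -0.0683  0.1996]
```

Call:
carry_out --commands '[[[0, 0, 0, 1], [0, 0, 0, 1], [0, 0, 0, 1], [0, 0, 0, 1], [0, 0, 0, 1]]]'

```text
t: 12.2
tool_pos: [0.5537, -0.0683, 0.1996]
orientation: [1.927, 2.479, -0.001]
force: [1.9, -6.2, -0.7]
opening: 0.0116
```

```bash
python3 m.py
```

```text
t 12.20 yaw_y 14.28 q6 -26.53 tau6 -0.4293 Mz -0.004 op 11.63 F [ 1.9 -6.2 -0.7] M [-1.15 -0.19 -0.  ] pos [ 0.5537 -0.0683  0.1996]
```

Call:
carry_out --commands '[[[0, 0, 0, 1], [0, 0, 0, 1], [0, 0, 0, 1], [0, 0, 0, 1], [0, 0, 0, 1]]]'

```text
t: 12.62
tool_pos: [0.5536, -0.0683, 0.1996]
orientation: [2.033, 2.393, -0.001]
force: [0.1, -7.0, -0.3]
opening: 0.012
```

```bash
python3 m.py
```

```text
t 12.62 yaw_y 9.28 q6 -21.54 tau6 -0.4294 Mz -0.030 op 11.97 F [ 0.1 -7.  -0.3] M [-1.17 -0.09 -0.03] pos [ 0.5536 -0.0683  0.1996]
```

Call:
carry_out --commands '[[[0, 0, 0, 1], [0, 0, 0, 1], [0, 0, 0, 1], [0, 0, 0, 1], [0, 0, 0, 1]]]'

```text
t: 13.03
tool_pos: [0.5535, -0.0683, 0.1995]
orientation: [2.136, 2.302, -0.001]
force: [1.3, -6.3, 0.0]
opening: 0.0118
```

```bash
python3 m.py
```

```text
t 13.03 yaw_y 4.28 q6 -16.53 tau6 -0.4296 Mz 0.018 op 11.82 F [ 1.3 -6.3  0. ] M [-1.24 -0.04  0.02] pos [ 0.5535 -0.0683  0.1995]
```

Call:
carry_out --commands '[[[0, 0, 0, 1], [0, 0, 0, 1], [0, 0, 0, 1], [0, 0, 0, 1], [0, 0, 0, 1]]]'

```text
t: 13.45
tool_pos: [0.5535, -0.0683, 0.1996]
orientation: [2.234, 2.207, -0.001]
force: [-0.1, -5.8, 0.5]
opening: 0.0119
```

```bash
python3 m.py; python3 a.py 1 w6
```

```text
t 13.45 yaw_y -0.72 q6 -11.53 tau6 -0.4297 Mz -0.040 op 11.92 F [-0.1 -5.8  0.5] M [-1.22 -0.   -0.04] pos [ 0.5535 -0.0683  0.1996]
t 13.50 yaw_y -0.80 Mz [-0.009] mean -0.009 tau6 [-0.267] op 11.72 F [ 0.33 -7.08  0.43] pos [ 0.5534 -0.0683  0.1996]
```

View pics/w6.png

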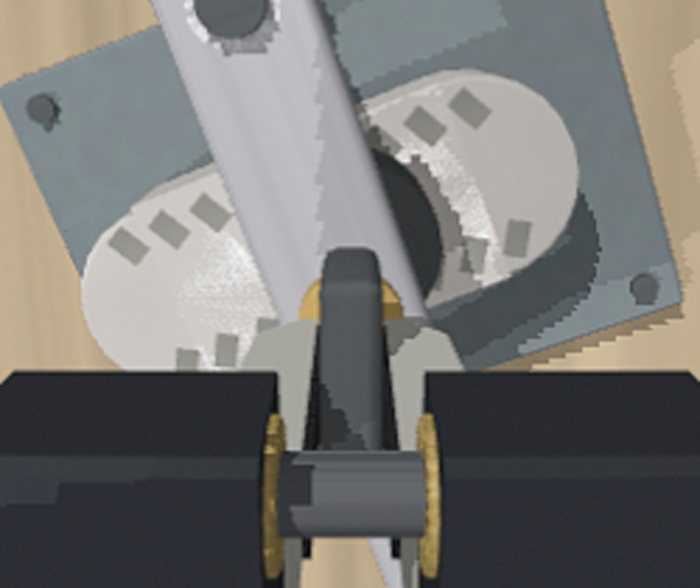

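The wing is still following and is straight between the pads. I'll continue.

Call:
carry_out --commands '[[[0, 0, 0, 1], [0, 0, 0, 1], [0, 0, 0, 1], [0, 0, 0, 1], [0, 0, 0, 1]]]'

```text
t: 13.92
tool_pos: [0.5534, -0.0683, 0.1996]
orientation: [2.329, 2.107, -0.001]
force: [0.4, -6.3, 0.6]
opening: 0.0118
```

```bash
python3 m.py
```

```text
t 13.92 yaw_y -5.72 q6 -6.53 tau6 -0.4299 Mz -0.044 op 11.82 F [ 0.4 -6.3  0.6] M [-1.2   0.07 -0.04] pos [ 0.5534 -0.0683  0.1996]
```

Call:
carry_out --commands '[[[0, 0, 0, 1], [0, 0, 0, 1], [0, 0, 0, 1], [0, 0, 0, 1], [0, 0, 0, 1]]]'

```text
t: 14.33
tool_pos: [0.5533, -0.0683, 0.1996]
orientation: [2.418, 2.004, -0.001]
force: [-0.8, -6.1, 0.5]
opening: 0.0121
```

```bash
python3 m.py
```

```text
t 14.33 yaw_y -10.72 q6 -1.53 tau6 -0.4301 Mz 0.053 op 12.09 F [-0.8 -6.1  0.5] M [-1.19  0.19  0.05] pos [ 0.5533 -0.0683  0.1996]
```

Call:
carry_out --commands '[[[0, 0, 0, 1], [0, 0, 0, 1], [0, 0, 0, 1], [0, 0, 0, 1], [0, 0, 0, 1]]]'

```text
t: 14.75
tool_pos: [0.5533, -0.0683, 0.1996]
orientation: [2.504, 1.896, -0.001]
force: [-0.9, -7.1, 1.4]
opening: 0.0118
```

```bash
python3 m.py
```

```text
t 14.75 yaw_y -15.72 q6 3.47 tau6 -0.4302 Mz 0.035 op 11.83 F [-0.9 -7.1  1.4] M [-1.23  0.23  0.03] pos [ 0.5533 -0.0683  0.1996]
```

Call:
carry_out --commands '[[[0, 0, 0, 1], [0, 0, 0, 1], [0, 0, 0, 1], [0, 0, 0, 1], [0, 0, 0, 1]]]'

```text
t: 15.17
tool_pos: [0.5532, -0.0683, 0.1996]
orientation: [2.584, 1.785, -0.001]
force: [-0.8, -6.1, 0.9]
opening: 0.0119
```

```bash
python3 m.py
```

```text
t 15.17 yaw_y -20.72 q6 8.47 tau6 -0.4304 Mz -0.005 op 11.88 F [-0.8 -6.1  0.9] M [-1.2   0.26 -0.  ] pos [ 0.5532 -0.0683  0.1996]
```

Call:
carry_out --commands '[[[0, 0, 0, 1], [0, 0, 0, 1], [0, 0, 0, 1], [0, 0, 0, 1], [0, 0, 0, 1]]]'

```text
t: 15.58
tool_pos: [0.5532, -0.0683, 0.1996]
orientation: [2.659, 1.671, -0.001]
force: [-1.4, -5.6, 1.3]
opening: 0.0122
```

```bash
python3 m.py
```

```text
t 15.58 yaw_y -25.72 q6 13.46 tau6 -0.4305 Mz 0.043 op 12.22 F [-1.4 -5.6  1.3] M [-1.15  0.34  0.04] pos [ 0.5532 -0.0683  0.1996]
```

Call:
carry_out --commands '[[[0, 0, 0, 1], [0, 0, 0, 1], [0, 0, 0, 1], [0, 0, 0, 1], [0, 0, 0, 1]]]'

```text
t: 16.0
tool_pos: [0.5531, -0.0683, 0.1996]
orientation: [2.73, 1.553, -0.001]
force: [-2.4, -5.7, 2.1]
opening: 0.0118
```

```bash
python3 m.py
```

```text
t 16.00 yaw_y -30.72 q6 18.47 tau6 -0.4307 Mz -0.022 op 11.84 F [-2.4 -5.7  2.1] M [-1.17  0.43 -0.02] pos [ 0.5531 -0.0683  0.1996]
```

Call:
carry_out --commands '[[[0, 0, 0, 1], [0, 0, 0, 1], [0, 0, 0, 1], [0, 0, 0, 1], [0, 0, 0, 1]]]'

```text
t: 16.42
tool_pos: [0.5531, -0.0682, 0.1996]
orientation: [2.795, 1.433, -0.002]
force: [-1.9, -5.4, 1.3]
opening: 0.0122
```

```bash
python3 m.py
```

```text
t 16.42 yaw_y -35.71 q6 23.46 tau6 -0.4308 Mz -0.023 op 12.17 F [-1.9 -5.4  1.3] M [-1.14  0.53 -0.02] pos [ 0.5531 -0.0682  0.1996]
```

Call:
carry_out --commands '[[[0, 0, 0, 1], [0, 0, 0, 1], [0, 0, 0, 1], [0, 0, 0, 1], [0, 0, 0, 1]]]'

```text
t: 16.83
tool_pos: [0.553, -0.0681, 0.1995]
orientation: [2.855, 1.31, -0.002]
force: [-1.8, -6.6, 1.4]
opening: 0.0119
```

```bash
python3 m.py
```

```text
t 16.83 yaw_y -40.71 q6 28.46 tau6 -0.4310 Mz -0.039 op 11.92 F [-1.8 -6.6  1.4] M [-1.12  0.56 -0.04] pos [ 0.553  -0.0681  0.1995]
```

Call:
carry_out --commands '[[[0, 0, 0, 1], [0, 0, 0, 1], [0, 0, 0, 1], [0, 0, 0, 1], [0, 0, 0, 1]]]'

```text
t: 17.25
tool_pos: [0.553, -0.0681, 0.1995]
orientation: [2.909, 1.184, -0.002]
force: [-3.5, -5.2, 2.1]
opening: 0.012
```

```bash
python3 m.py
```

```text
t 17.25 yaw_y -45.71 q6 33.47 tau6 -0.4311 Mz 0.015 op 12.04 F [-3.5 -5.2  2.1] M [-1.01  0.56  0.02] pos [ 0.553  -0.0681  0.1995]
```

Call:
carry_out --commands '[[[0, 0, 0, 1], [0, 0, 0, 1], [0, 0, 0, 1], [0, 0, 0, 1], [0, 0, 0, 1]]]'

```text
t: 17.67
tool_pos: [0.5529, -0.068, 0.1995]
orientation: [2.958, 1.056, -0.002]
force: [-3.1, -6.1, 2.7]
opening: 0.0116
```

```bash
python3 m.py
```

```text
t 17.67 yaw_y -50.71 q6 38.47 tau6 -0.4313 Mz -0.031 op 11.63 F [-3.1 -6.1  2.7] M [-1.02  0.64 -0.03] pos [ 0.5529 -0.068   0.1995]
```

Call:
carry_out --commands '[[[0, 0, 0, 1], [0, 0, 0, 1], [0, 0, 0, 1], [0, 0, 0, 1], [0, 0, 0, 1]]]'

```text
t: 18.08
tool_pos: [0.5529, -0.068, 0.1996]
orientation: [3.001, 0.926, -0.002]
force: [-3.3, -4.7, 2.5]
opening: 0.0119
```

```bash
python3 m.py; python3 a.py 1 w7
```

```text
t 18.08 yaw_y -55.71 q6 43.47 tau6 -0.4197 Mz 0.050 op 11.94 F [-3.3 -4.7  2.5] M [-0.93  0.68  0.05] pos [ 0.5529 -0.068   0.1996]
t 18.13 yaw_y -55.79 Mz [0.02] mean 0.020 tau6 [-0.256] op 12.09 F [-2.87 -5.41  2.35] pos [ 0.5529 -0.068   0.1996]
```

View pics/w7.png

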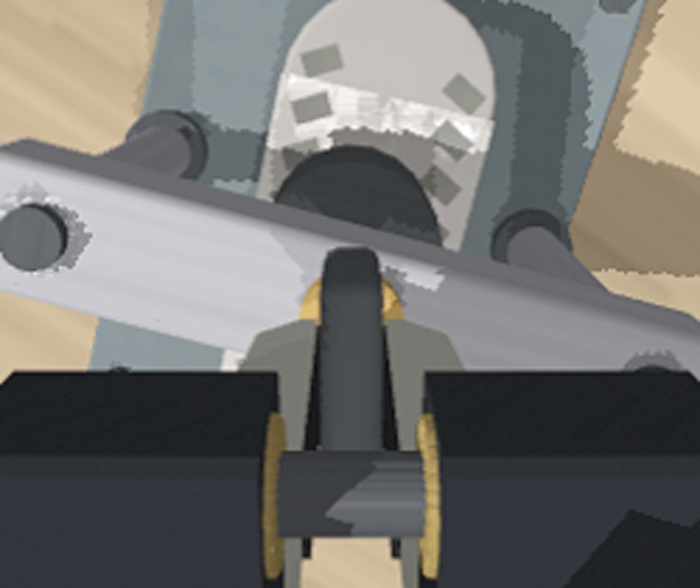

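tau6 has moved off its steady trend (-0.431 to -0.420), which may be first contact. I'll let it settle and check.

```bash
python3 a.py 8
```

```text
t 18.53 yaw_y -55.66 Mz [-0.062 -0.067  0.003  0.025 -0.026 -0.07  -0.078 -0.009] mean -0.036 tau6 [ 0.31   0.084 -0.008 -0.034 -0.04  -0.041 -0.041 -0.041] op 12.01 F [-3.23 -5.25  2.53] pos [ 0.5529 -0.068   0.1995]
```

Call:
carry_out --commands '[[[0, 0, 0, 0.5], [0, 0, 0, 0.5]]]'

```text
t: 18.7
tool_pos: [0.5529, -0.068, 0.1996]
orientation: [3.009, 0.901, -0.002]
force: [-3.1, -5.8, 2.7]
opening: 0.0118
```

```bash
python3 m.py;python3 a.py 6
```

```text
t 18.70 yaw_y -56.68 q6 44.44 tau6 -0.2367 Mz 0.046 op 11.84 F [-3.1 -5.8  2.7] M [-0.98  0.7   0.05] pos [ 0.5529 -0.068   0.1996]
t 19.00 yaw_y -56.66 Mz [ 0.057 -0.013 -0.042  0.034  0.006 -0.036] mean 0.001 tau6 [-0.124  0.168  0.047 -0.002 -0.015 -0.018] op 11.93 F [-3.1  -4.97  2.13] pos [ 0.5529 -0.068   0.1996]
```

Contact: the settled torque rose from -0.041 to -0.018. I'll continue in 1° steps.

Call:
carry_out --commands '[[[0, 0, 0, 0.5], [0, 0, 0, 0.5], [0, 0, 0, 0], [0, 0, 0, 0], [0, 0, 0, 0]]]'

```text
t: 19.42
tool_pos: [0.5529, -0.068, 0.1996]
orientation: [3.017, 0.875, -0.002]
force: [-2.8, -5.1, 1.6]
opening: 0.0122
```

```bash
python3 a.py 4
```

```text
t 19.62 yaw_y -57.66 Mz [-0.018  0.018 -0.01  -0.059] mean -0.017 tau6 [-0.01  -0.011 -0.011 -0.011] op 11.84 F [-3.79 -4.83  2.79] pos [ 0.5529 -0.068   0.1995]
```

Call:
carry_out --commands '[[[0, 0, 0, 0.5], [0, 0, 0, 0.5], [0, 0, 0, 0], [0, 0, 0, 0], [0, 0, 0, 0]]]'

```text
t: 20.03
tool_pos: [0.5529, -0.068, 0.1995]
orientation: [3.024, 0.848, -0.002]
force: [-3.4, -5.4, 1.9]
opening: 0.012
```

```bash
python3 a.py 3
```

```text
t 20.18 yaw_y -58.66 Mz [-0.015  0.003  0.033] mean 0.007 tau6 [-0.001 -0.002 -0.002] op 11.86 F [-3.12 -5.18  2.63] pos [ 0.5529 -0.068   0.1996]
```

Contact stiffness is about 0.01 N m per degree, which is gentle. I'll raise the grip so the wing doesn't slip and go on in 2° steps.

Call:
carry_out --commands '[[[0, 0, 0, 0.5], [0, 0, 0, 0.5], [0, 0, 0, 0.5], [0, 0, 0, 0.5], [0, 0, 0, 0], [0, 0, 0, 0], [0, 0, 0, 0], [0, 0, 0, 0]]]' --grip_force 15

```text
t: 20.85
tool_pos: [0.5529, -0.068, 0.1995]
orientation: [3.039, 0.796, -0.002]
force: [-3.4, -4.9, 2.5]
opening: 0.0121
```

```bash
python3 a.py 3
```

```text
t 21.00 yaw_y -60.65 Mz [0.051 0.045 0.004] mean 0.033 tau6 [0.016 0.015 0.016] op 11.97 F [-3.32 -4.72  2.4 ] pos [ 0.5529 -0.0679  0.1996]
```

Call:
carry_out --commands '[[[0, 0, 0, 0.5], [0, 0, 0, 0.5], [0, 0, 0, 0.5], [0, 0, 0, 0.5], [0, 0, 0, 0.5], [0, 0, 0, 0.5], [0, 0, 0, 0.5], [0, 0, 0, 0.5], [0, 0, 0, 0], [0, 0, 0, 0], [0, 0, 0, 0], [0, 0, 0, 0]]]'

```text
t: 22.0
tool_pos: [0.5528, -0.0679, 0.1995]
orientation: [3.065, 0.689, -0.002]
force: [-2.8, -5.2, 3.3]
opening: 0.0121
```

```bash
python3 a.py 3
```

```text
t 22.15 yaw_y -64.65 Mz [0.029 0.042 0.098] mean 0.056 tau6 [0.066 0.066 0.066] op 11.90 F [-3.36 -4.58  2.2 ] pos [ 0.5528 -0.0679  0.1996]
```

Call:
carry_out --commands '[[[0, 0, 0, 0.5], [0, 0, 0, 0.5]]]'

```text
t: 22.32
tool_pos: [0.5528, -0.0679, 0.1996]
orientation: [3.071, 0.662, -0.002]
force: [-3.7, -5.3, 2.5]
opening: 0.0121
```

```bash
python3 m.py;python3 a.py 8
```

```text
t 22.32 yaw_y -65.67 q6 53.43 tau6 -0.1389 Mz 0.068 op 12.13 F [-3.7 -5.3  2.5] M [-0.86  0.77  0.07] pos [ 0.5528 -0.0679  0.1996]
t 22.72 yaw_y -65.65 Mz [0.114 0.097 0.07  0.085 0.074 0.11  0.086 0.043] mean 0.085 tau6 [-0.025  0.269  0.149  0.1    0.087  0.084  0.084  0.084] op 11.99 F [-3.49 -5.13  2.35] pos [ 0.5528 -0.0679  0.1996]
```

The settled torque (0.084 + 0.041) and the in-motion difference (about 0.12) agree on a load of about 0.12 N m, or some 50 N. The foot is bottomed firmly and well short of cracking. Now I'll back off 90°.

Call:
carry_out --commands '[[[0, 0, 0, -1], [0, 0, 0, -2], [0, 0, 0, -2], [0, 0, 0, -2], [0, 0, 0, -2], [0, 0, 0, -2], [0, 0, 0, -2], [0, 0, 0, -2], [0, 0, 0, -2], [0, 0, 0, -2], [0, 0, 0, -2], [0, 0, 0, -2], [0, 0, 0, -2], [0, 0, 0, -2], [0, 0, 0, -2], [0, 0, 0, -2]]]'

```text
t: 24.05
tool_pos: [0.5531, -0.0682, 0.1996]
orientation: [2.781, 1.461, -0.001]
force: [-2.2, -5.7, 1.6]
opening: 0.0115
```

Call:
carry_out --commands '[[[0, 0, 0, -2], [0, 0, 0, -2], [0, 0, 0, -2], [0, 0, 0, -2], [0, 0, 0, -2], [0, 0, 0, -2], [0, 0, 0, -2], [0, 0, 0, -2], [0, 0, 0, -2], [0, 0, 0, -2], [0, 0, 0, -2], [0, 0, 0, -2], [0, 0, 0, -2], [0, 0, 0, -2], [0, 0, 0, -2]]]'

```text
t: 25.3
tool_pos: [0.5534, -0.0683, 0.1996]
orientation: [2.307, 2.13, -0.001]
force: [0.8, -6.5, -0.1]
opening: 0.012
```

Call:
carry_out --commands '[[[0, 0, 0, -2], [0, 0, 0, -2], [0, 0, 0, -2], [0, 0, 0, -2], [0, 0, 0, -2], [0, 0, 0, -2], [0, 0, 0, -2], [0, 0, 0, -2], [0, 0, 0, -2], [0, 0, 0, -2], [0, 0, 0, -2], [0, 0, 0, -2], [0, 0, 0, -2], [0, 0, 0, -1.5], [0, 0, 0, -1], [0, 0, 0, -0.5], [0, 0, 0, 0], [0, 0, 0, 0], [0, 0, 0, 0], [0, 0, 0, 0]]]'

```text
t: 26.97
tool_pos: [0.5538, -0.0682, 0.1996]
orientation: [1.702, 2.638, -0.001]
force: [2.4, -6.5, -0.6]
opening: 0.0122
```

```bash
python3 a.py 2 w8
```

```text
t 27.07 yaw_y 24.33 Mz [0.009 0.007] mean 0.008 tau6 [0.003 0.003] op 11.92 F [ 2.33 -6.21 -1.15] pos [ 0.5537 -0.0682  0.1996]
```

View pics/w8.png

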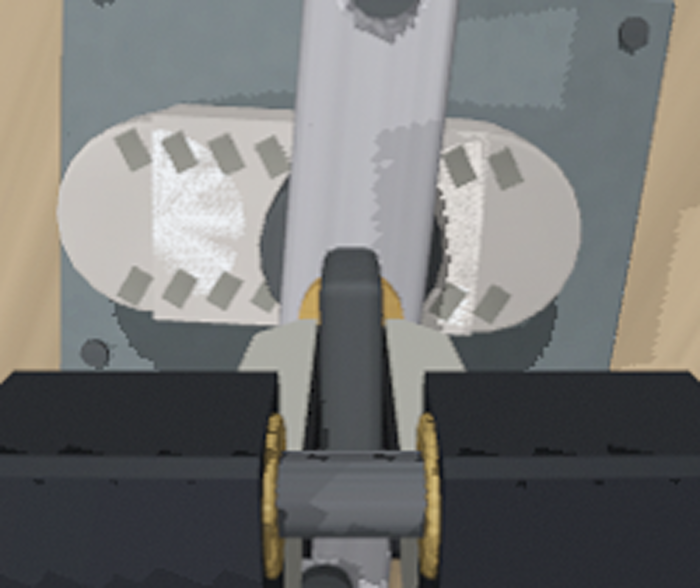

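Backed off by 89.98°, with the wing still straight in the pads and no torque left. I'll relieve the small along-wing force, open and lift off.

Call:
carry_out --commands '[[[-0.03, 0, 0, 0], [-0.03, 0, 0, 0], [0, 0, 0, 0], [0, 0, 0, 0]]]'

```text
t: 27.4
tool_pos: [0.5538, -0.0683, 0.1996]
orientation: [1.702, 2.64, -0.0]
force: [0.4, -4.4, -0.1]
opening: 0.012
```

Call:
carry_out --commands '[[[0, 0, 0, 0], [0, 0, 0, 0], [0, 0, 0, 0], [0, 0, 0, 0], [0, 0, 0, 0], [0, 0, 0, 0], [0, 0, 0, 0], [0, 0, 0, 0], [0, 0, 0, 0]]]' --claw 6

```text
t: 28.15
tool_pos: [0.5536, -0.0681, 0.1994]
orientation: [1.702, 2.641, 0.0]
force: [-0.5, 0.1, -0.1]
opening: 0.0596
```

Call:
carry_out --commands '[[[0, 0, -0.5, 0], [0, 0, -1.5, 0], [0, 0, -2, 0], [0, 0, -2, 0], [0, 0, -2, 0], [0, 0, -1, 0], [0, 0, 0, 0], [0, 0, 0, 0]]]'

```text
t: 28.82
tool_pos: [0.5539, -0.0681, 0.2896]
orientation: [1.701, 2.64, 0.001]
force: [-0.2, -0.1, -0.5]
opening: 0.06
```

```bash
python3 m.py
python3 - <<'E'
from h import *
p=robot.camera_params("wrist")
im=robot.read_camera("wrist")
np.savez("w9.npz",**p);cv2.imwrite("pics/w9.png",cv2.resize(im[100:310,130:380,::-1],(700,588),interpolation=cv2.INTER_CUBIC))
im=robot.read_camera("top");cv2.imwrite("pics/top9.png",im[:,:,::-1])
E
```

```text
t 28.82 yaw_y 24.41 q6 -36.69 tau6 0.0004 Mz 0.015 op 60.00 F [-0.2 -0.1 -0.5] M [-0.07 -0.02  0.02] pos [ 0.5539 -0.0681  0.2896]
```

View pics/w9.png

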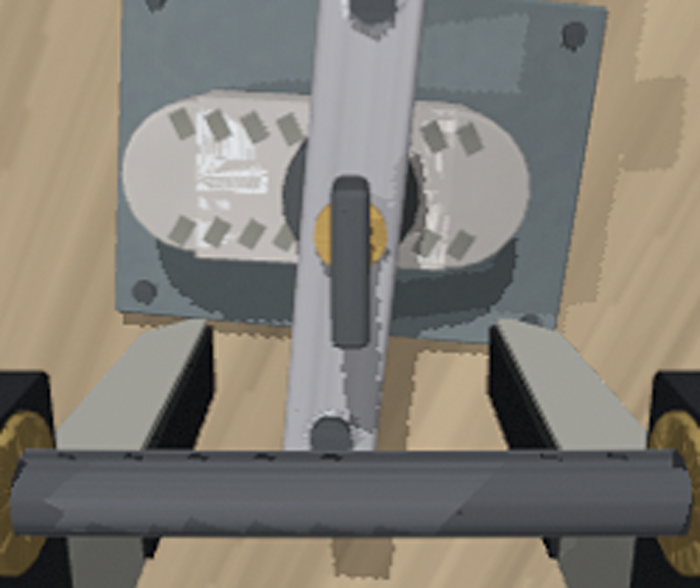

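View pics/top9.png

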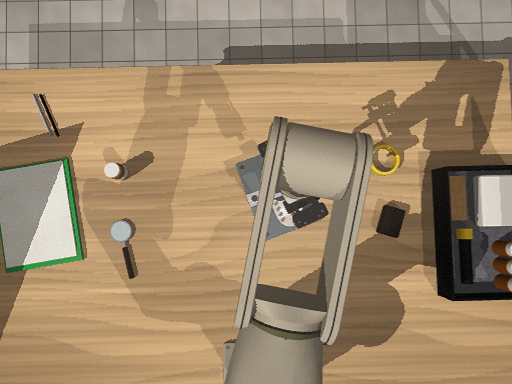

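The wing is still aligned with the tool after release, from (350,180) to (350,345). The cast looks whole, and the jar, magnifier, tape and slide box are where they were. I'll hand in.

Run:
```python
from plant import robot
print(robot.close_job())
```

```text
the job is handed in; nothing more can be done
None
```

I turned the wing screw about 163° clockwise until the foot bottomed on the cast, backed it off a quarter turn, let go, lifted clear and handed the job in at about 29 s.

- **Bottoming:** contact showed after about 152° of turning. I stopped at roughly 0.12 N m above the free-turning torque, which is about 50 N on the cast. That is twice the 25 N needed and under half the 110 N that cracks it. The torque at rest and the torque while turning agreed on this load, but both rely on an estimate of the screw's own friction.
- **Back-off:** the tool turned back 89.98°, with no torque left on the screw before release.
- **Last pictures:** after release the wing was still lined up with the tool, so it stayed where it was left. The cast showed no cracks. The jar, magnifier, tape and slide box looked unmoved when I compared the top pictures by eye.
- **Disagreement:** the wrist and top cameras put the screw axis about 3 mm apart in x. I corrected the centring by feel, and a 5–7 N side force along the wing remained while turning. It was gone after release.

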